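# Make up two microscope kits

### The job

Make up two kits for the microscopes: the blue tray gets the green-ringed objective, the orange-capped vial and the slide box, and the yellow tray gets the red-ringed objective and the white-capped vial. In each tray the objective stands nose up in the square bay with the black floor, the vial upright in the square bay with the white floor, and the slide box lies flat, lid up, in the long bay. Set everything down gently without dropping it, and leave the blue-ringed objective, the black-capped vial and the closed dish where they stand.

Things in the scene. Friction and masses are not known exactly. Their poses are not given: they have to be found in the camera images.
- obj_green: Microscope objective standing nose up, silver barrel with a green ring and green shoulder round a small steel nose; loose, about 110 g. 50 mm tall; plain round barrel 32 mm across from 5 to 40 mm up, foot 29 mm across, nose 17 mm across at the top. Origin: centre of its underside; z up its axis, round, so yaw means nothing.
- obj_red: Microscope objective standing nose up, silver barrel with a red ring and red shoulder round a small steel nose; loose, about 110 g. 50 mm tall; plain round barrel 32 mm across from 5 to 40 mm up, foot 29 mm across, nose 17 mm across at the top. Origin: centre of its underside; z up its axis, round, so yaw means nothing.
- obj_blue: Microscope objective standing nose up, silver barrel with a blue ring and blue shoulder round a small steel nose; loose, about 110 g. 50 mm tall; plain round barrel 32 mm across from 5 to 40 mm up, foot 29 mm across, nose 17 mm across at the top. Origin: centre of its underside; z up its axis, round, so yaw means nothing. It stays where it is.
- vial_orange: Closed amber glass sample vial, screw cap orange, standing upright; loose, about 45 g. 55 mm tall; body 28 mm across up to 41 mm, cap 30 mm across above that. Origin: centre of its underside; z up its axis, round, so yaw means nothing.
- vial_white: Closed amber glass sample vial, screw cap white, standing upright; loose, about 45 g. 55 mm tall; body 28 mm across up to 41 mm, cap 30 mm across above that. Origin: centre of its underside; z up its axis, round, so yaw means nothing.
- vial_black: Closed amber glass sample vial, screw cap black, standing upright; loose, about 45 g. 55 mm tall; body 28 mm across up to 41 mm, cap 30 mm across above that. Origin: centre of its underside; z up its axis, round, so yaw means nothing. It stays where it is.
- slide_box: Closed box of microscope slides, pale grey with a purple lid and a white label on top; loose, about 90 g. 84 mm long (its x), 36 mm wide (its y), 36 mm tall. Origin: centre of its underside, z up; lid does not open. Either way round will do.
- dish: Closed culture dish, low round disc, pale pink with a clear-grey lid rim; loose, about 40 g, 61 mm across, 15 mm tall. Origin: centre of its underside. It stays where it is.
- tray_blue: Blue kit tray fixed to the bench, 148 (x) by 152 (y), walls 12 high, 4 thick, floor 4 thick. Origin: centre of underside. Three open bays: 70 x 70 black-floored at x -35, y +37 (for an objective); 70 x 70 white-floored at x -35, y -37 (for a vial); long bay 66 (x) by 144 (y), bare blue floor, at x +37, y 0 (for a slide box). All mm, bay centres in the tray's own axes.
- tray_yellow: Yellow kit tray fixed to the bench, 148 (x) by 152 (y), walls 12 high, 4 thick, floor 4 thick. Origin: centre of underside. Three open bays: 70 x 70 black-floored at x -35, y +37 (for an objective); 70 x 70 white-floored at x -35, y -37 (for a vial); long bay 66 (x) by 144 (y), bare yellow floor, at x +37, y 0 (for a slide box). All mm, bay centres in the tray's own axes.

How it is judged:
By the outcome, as a careful person would: the job done as asked, in the order asked, and still so for the second after the job is handed in, with the robot touching nothing.
It also fails if it takes over 128 s, if anything falls off the work surface, if the arm or the gripper's body presses on something with over 40 N, if the wrist force passes 120 N, or if a joint passes its speed limit or range.

### The arm

A 6-joint arm with a two-finger parallel gripper is mounted at the origin on the work surface. World frame = base frame: x ahead of the robot, y to its left, z up, the work surface at z = 0. Lengths are in m, angles in rad, forces in N, time in s.
With the tool pointing down it reaches from about 0.35 to 0.975 m from the base axis. Payload 4.9 kg.
Tool frame: the origin (TCP) lies on the centre line of the jaws, within the pads' length; the fingertips stand 8 mm ahead of it and the grasp point (between the pads) lies 11 mm behind it; z points along the fingers, y is the line along which they close (so a half turn about z gives the same grasp; the last joint's range is limited). The gripper opens to 85 mm and grips with 20 to 120 N. Pads are 22 mm wide; open, the fingers measure 114 mm over their backs; the gripper's body (76 mm by 85 mm) begins 54 mm behind the grasp point. The pads swing forward as they close: fully open they stand 13 mm farther back than shut.
Start: joints at [-0.119, 0.053, 1.613, -0, 1.476, -0.119], TCP at [0.625, 0, 0.239] pointing down, gripper open.
Joint ranges: [-3.01, 3.01], [-1.01, 2.22], [0.06, 2.58], [-1.02, 4.17], [0.09, 2.62], [-3.14, 3.14]. Speed limits (rad/s): [2.57, 2.57, 3.14, 3.14, 3.14, 3.14].

### API

Orientations are given as a rotation vector (axis times angle).
In Python, from station import ctrl gives the robot as it stands.
- The arm moves only by the tool jog_arm, called as name(argument=value, ...) on one line, values as JSON. Schema: {"type":"object","properties":{"plan":{"type":"array","items":{"type":"number"},"minItems":7,"maxItems":140},"squeeze":{"type":"number"},"only":{"type":"string"},"quiet":{"type":"boolean"},"lines":{"type":"string"}},"required":["plan"],"additionalProperties":false}. plan is one flat list of numbers that holds 1 to 20 rows one after another, with no inner brackets; each row has 7 numbers: the finger opening in m, then dx, dy, dz in shares of 1 m (1.0 is 1 m), then a rotation vector rx, ry, rz in parts of the range, where 1.0 means 360 degrees; each row is the pose to reach, as a shift and turn from the pose commanded when the call began, along the tool's axes at that moment; what a row does not reach only later rows make up. A row lasts 1/12 s, in which the tool goes at most 0.0417 m and 0.125 rad, less where a joint would pass 70% of its speed; a pose out of reach is approached as far as the arm can. The fingers move at their own pace and stop on an object; squeeze is the grip in N (left out, the last holds). Time passes only in rows, so rows that do not move let the fingers close. The tool returns the time, the measured TCP pose, the force, the opening and the grip force at its end. only (a regular expression) keeps the lines of the reply that match it, lines (a string "A,B") keeps lines A to B, and quiet returns only ok. No shift or turn number may pass 1 either way. Input that does not fit is refused with a message, and nothing moves.
- ctrl.get_obs(): the state, without advancing time (a new reading comes with each control period).
- ctrl.get_image(name): name is "scene" or "side" or "wrist"; returns the picture (384x512x3 uint8, red, green, blue); there is no depth.
- ctrl.camera_params(name): a dict with "fx", "fy", "cx", "cy" (pixels), "T" (4x4, takes a point from camera to world coordinates); the wrist camera has in their place "tool_from_camera" (4x4, takes a point from camera to tool coordinates, whose origin is the TCP and whose axes are the flange's). Camera axes: x right, y down, z forward; pixel columns grow to the right and rows downward; lengths in m; the calibration is good to about 2 mm. A picture is of the moment at which its call begins: read the wrist's pose just before it. camera_params takes no time and is no camera call.
- ctrl.finish_job(): hands the job in; it is judged then, once.
Trained networks look in the newest picture that a camera, given by its name, has taken for a name from the list of things; names that differ only in an ending like _2 or _b are one class to them, and where a whole thing is asked for, a point or a joint stands for the part that bears it (a point fixed in the world has none). Each returns a list of dicts, best first, with "p" (0 to 1); they miss things now and then, are a little off and sometimes report something else, mostly with a low value. They report only what shows in the picture. A call takes as long as a camera call.
- ctrl.find_in(camera, thing): "extent" ([left, top, right, bottom] in pixels, round what is visible of it).
- ctrl.cut_out(camera, thing): "mask" (384x512 bool, what is visible of it) and "extent" ([left, top, right, bottom] in pixels, round what is visible of it).
- ctrl.tip_of(camera, thing): "xy" ([column, row] in pixels: a listed point, or the origin of a listed thing).
The state is a dict: "t": time; "q": joint angles; "dq": joint speeds; "effort": joint torques, N m; "tool_pos": TCP position; "tool_rot": TCP orientation; "contact_force": force on the tool from outside, world axes, zero at the start; "wrist_torque": the same for the moment, N m; "opening": finger opening in m; "grip_force": force on a finger pad.
Only numpy, scipy, OpenCV 4.12 (cv2) and the standard library are available. Lean on these libraries where they do the work, as an engineer would, in place of code of your own. Each camera call takes 0.05 s, during which the arm holds its last target. There are 200 camera calls.

## Working session

There is one attempt and no reset: what is moved stays moved. The work goes in short steps, Python scripts to look and compute and a tool call to move; the robot and the scene stay as the last step left them, time stands still between calls to the robot, and variables do not carry over. Pictures are saved under pics/ and viewed, at most 14 in all, crops included, and the job is handed in when it is done.

```bash
ls; mkdir -p pics; python3 - <<'E'
from station import ctrl
import cv2
for n in("scene","side"):
    im=ctrl.get_image(n); cv2.imwrite(f"pics/{n}0.png",im[:,:,::-1]); p=ctrl.camera_params(n); print(n,p)
print(ctrl.camera_params("wrist"))
o=ctrl.get_obs(); print(o)
E
```

```text
pics
scene {'fx': 427.3077588997111, 'fy': 427.3077588997111, 'cx': 255.6316041482411, 'cy': 190.85160411245332, 'T': array([[ 7.92485163e-01,  4.90898100e-01, -3.61920326e-01,
         9.37939238e-01],
       [ 6.09891129e-01, -6.37594954e-01,  4.70643693e-01,
        -4.89638084e-01],
       [ 2.79521346e-04, -5.93710140e-01, -8.04678937e-01,
         8.88542893e-01],
       [ 0.00000000e+00,  0.00000000e+00,  0.00000000e+00,
         1.00000000e+00]])}
side {'fx': 463.99747335405164, 'fy': 463.99747335405164, 'cx': 255.09301885682027, 'cy': 193.99854524240703, 'T': array([[-0.94773568, -0.15255283,  0.28022262,  0.25395222],
       [-0.31870486,  0.49387473, -0.80902099,  0.90234719],
       [-0.01497643, -0.85604637, -0.51668203,  0.63046758],
       [ 0.        ,  0.        ,  0.        ,  1.        ]])}
{'fx': 324.21112131758144, 'fy': 324.21112131758144, 'cx': 251.82180083207726, 'cy': 188.89271111403082, 'tool_from_camera': array([[-2.78239162e-04, -9.50732382e-01, -3.10012677e-01,
         7.92607950e-02],
       [ 9.99999868e-01, -3.98113160e-04,  3.23405962e-04,
        -9
[... 194 characters left out ...]
0.1, 'q': array([-1.18999561e-01,  5.33074815e-02,  1.61415908e+00,  1.61612158e-05,
        1.47600561e+00, -1.19002196e-01]), 'dq': array([-1.62071836e-03, -1.20523597e-03, -3.97469541e-03, -2.53409636e-04,
        9.55327757e-05,  2.41433237e-04]), 'effort': array([ 6.14647306e-04, -3.94903493e+01, -3.71363103e+01, -4.52310599e-05,
        3.99340541e-03, -4.17574097e-05]), 'tool_pos': array([6.24449325e-01, 7.09305870e-05, 2.38174204e-01]), 'tool_rot': array([-2.22038818e+00, -2.22039060e+00,  1.80429720e-03]), 'contact_force': array([-0.33029819,  0.60573344, -0.06263934]), 'wrist_torque': array([-0.01734371, -0.02459442,  0.00134417]), 'grip_force': 0.0, 'opening': 0.08532037409431087}
```

View pics/scene0.png

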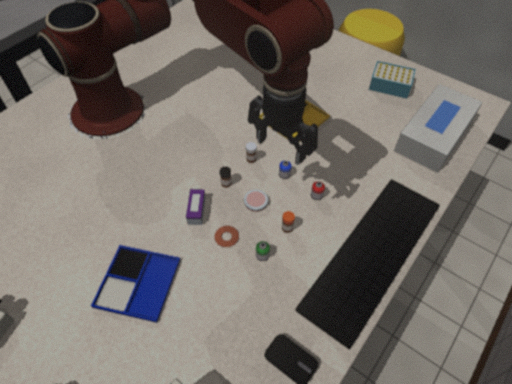

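View pics/side0.png

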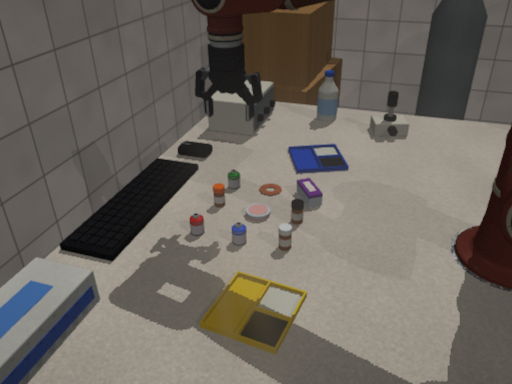

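Scene view: blue tray (137,283), slide box (196,205), green objective (263,250), orange vial (288,221), red (318,188), blue (285,168), white vial (251,152), black vial (225,176) and dish (256,201). The yellow tray is mostly hidden behind the gripper, but the side view shows it clearly at (256,310).

```bash
cat > loc.py <<'E'
import numpy as np,cv2
from scipy.optimize import minimize
from station import ctrl
def cyl(prof):
    a=np.linspace(0,2*np.pi,48,endpoint=False)
    return np.vstack([np.c_[r*np.cos(a),r*np.sin(a),0*a+z] for r,z in prof])
def box(l,w,h): return np.array([[x,y,z] for x in(-l/2,l/2) for y in(-w/2,w/2) for z in(0,h)])
OBJ=cyl([(.0145,0),(.016,.005),(.016,.040),(.0085,.050)]); VIAL=cyl([(.014,0),(.014,.041),(.015,.041),(.015,.055)])
M=dict(obj_green=OBJ,obj_red=OBJ,obj_blue=OBJ,vial_orange=VIAL,vial_white=VIAL,vial_black=VIAL,slide_box=box(.084,.036,.036),
 dish=cyl([(.0305,0),(.0305,.015)]),tray_blue=box(.148,.152,.012),tray_yellow=box(.148,.152,.012))
def proj(p,P):
    T=P["T"];c=(P_-T[:3,3])@T[:3,:3] if False else (p-T[:3,3])@T[:3,:3]
    return np.c_[P["fx"]*c[:,0]/c[:,2]+P["cx"],P["fy"]*c[:,1]/c[:,2]+P["cy"]]
def ray(u,v,P,z):
    d=P["T"][:3,:3]@np.array([(u-P["cx"])/P["fx"],(v-P["cy"])/P["fy"],1]);o=P["T"][:3,3]
    return o+d*(z-o[2])/d[2]
def hullmask(pts,S=4):
    m=np.zeros((384*S,512*S),np.uint8)
    h=cv2.convexHull(((pts+.5)*S*16-8).astype(np.int32)); cv2.fillConvexPoly(m,h,1,shift=4); return m
def locate(name,views,z0=0):
    """views: {camera:(mask,params)}; returns x,y,yaw,mean IoU"""
    pts=M[name];yawed=name in("slide_box","tray_blue","tray_yellow");S=4
    ms={};c0=[]
    for k,(m,P) in views.items():
        B=cv2.resize(m.astype(np.uint8),None,fx=S,fy=S,interpolation=cv2.INTER_NEAREST)
        if 'tray' in name:
            h=cv2.convexHull(cv2.findNonZero(B));B[:]=0;cv2.fillConvexPoly(B,h,1)
        ms[k]=(B,P);v,u=np.argwhere(m).mean(0);c0.append(ray(u,v,P,z0+pts[:,2].max()/2)[:2])
    def cost(x):
        c,s=np.cos(x[2]),np.sin(x[2]);w=pts@np.array([[c,s,0],[-s,c,0],[0,0,1]])+[x[0],x[1],z0]
        e=0
        for B,P in ms.values():
            A=hullmask(proj(w,P));e+=1-(A&B).sum()/(A|B).sum()
        return e/len(ms)
    best=None
    for yaw in (np.arange(0,np.pi,np.pi/8) if yawed else [0]):
        x0=np.r_[np.mean(c0,0),yaw];sim=np.array([x0,x0+[.01,0,0],x0+[0,.01,0],x0+[0,0,.2]])
        if not yawed:
            r=minimize(lambda q:cost([*q,0]),x0[:2],method='Nelder-Mead',options=dict(initial_simplex=sim[:3,:2],xatol=1e-4,fatol=1e-4));x=[*r.x,0]
        else:
            r=minimize(cost,x0,method='Nelder-Mead',options=dict(initial_simplex=sim,xatol=1e-4,fatol=1e-4,maxiter=120));x=r.x
        if best is None or r.fun<best[1]:best=(np.array(x),r.fun)
    return best[0],1-best[1]
def see(names,cams=("scene","side"),z0={}):
    for c in cams: ctrl.get_image(c)
    for n in names:
        v={}
        for c in cams:
            R=ctrl.cut_out(c,n)
            if R: v[c]=(R[0]["mask"],ctrl.camera_params(c)); print("  ",c,round(R[0]["p"],2),np.round(R[0]["extent"]),end="")
        for use in ([v] if len(v)==1 else [v]+[{k:v[k]} for k in v]):
            if use:
                x,i=locate(n,use,z0.get(n,0));print("\n ",n,list(use),np.round(x,4),round(i,3),end="")
        print()
E
sed -i 's/c=(P_-T.*else //' loc.py
python3 -c "
from loc import *
see(list(M))"
```

```text
scene 0.53 [257. 241. 269. 265.]   side 0.7 [226. 170. 238. 190.]Traceback (most recent call last):
  File "<string>", line 3, in <module>
    see(list(M))
    ~~~^^^^^^^^^
  File "loc.py", line 53, in see
    x,i=locate(n,use,z0.get(n,0));print("\n ",n,list(use),np.round(x,4),round(i,3),end="")
        ~~~~~~^^^^^^^^^^^^^^^^^^^
  File "loc.py", line 39, in locate
    r=minimize(lambda q:cost([*q,0]),x0[:2],method='Nelder-Mead',options=dict(initial_simplex=sim[:3,:2],xatol=1e-4,fatol=1e-4));x=[*r.x,0]
    res = _minimize_neldermead(fun, x0, args, callback, bounds=bounds,
                               **options)
    fsim[k] = func(sim[k])
              ~~~~^^^^^^^^
    fx = function(np.copy(x), *(wrapper_args + args))
  File "loc.py", line 39, in <lambda>
    r=minimize(lambda q:cost([*q,0]),x0[:2],method='Nelder-Mead',options=dict(initial_simplex=sim[:3,:2],xatol=1e-4,fatol=1e-4));x=[*r.x,0]
                        ~~~~^^^^^^^^
  File "loc.py", line 33, in cost
    A=hullmask(proj(w,P));e+=1-(A&B).sum()/(A|B).sum()
               ~~~~^^^^^
  File "loc.py", line 13, in proj
    return np.c_[P["fx"]*c[:,0]/c[:,2]+P["cx"],P["fy"]*c[:,1]/c[:,2]+P["cy"]]
                         ^
NameError: name 'c' is not defined
```

```bash
sed -i 's/T=P\["T"\];(p-T/T=P["T"];c=(p-T/' loc.py
python3 -c "
from loc import *
see(list(M))"
```

```text
scene 0.72 [255. 243. 269. 262.]   side 0.5 [230. 170. 239. 191.]
  obj_green ['scene', 'side'] [ 0.6632 -0.1074  0.    ] 0.885
  obj_green ['scene'] [ 0.6632 -0.1074  0.    ] 0.929
  obj_green ['side'] [ 0.6636 -0.1074  0.    ] 0.846
   scene 0.46 [313. 180. 325. 200.]   side 0.77 [189. 212. 203. 237.]
  obj_red ['scene', 'side'] [0.6693 0.1149 0.    ] 0.936
  obj_red ['scene'] [0.6698 0.1143 0.    ] 0.943
  obj_red ['side'] [0.669  0.1158 0.    ] 0.939
   scene 0.62 [280. 159. 292. 178.]   side 0.86 [234. 220. 249. 247.]
  obj_blue ['scene', 'side'] [0.5645 0.1201 0.    ] 0.935
  obj_blue ['scene'] [0.5651 0.12   0.    ] 0.95
  obj_blue ['side'] [0.5642 0.1201 0.    ] 0.931
   scene 0.5 [281. 211. 296. 233.]   side 0.48 [214. 182. 228. 210.]
  vial_orange ['scene', 'side'] [ 0.6665 -0.0128  0.    ] 0.885
  vial_orange ['scene'] [ 0.6661 -0.0122  0.    ] 0.851
  vial_orange ['side'] [ 0.6662 -0.0118  0.    ] 0.917
   side 0.67 [279. 222. 294. 254.]
  vial_white ['side'] [0.4616 0.1062 0.    ] 0.907
   scene 0.77 [219. 168. 231. 185.]   side 0.54 [293. 197. 301. 228.]
  vial_black ['
[... 382 characters left out ...]
 0.915
   scene 0.95 [246. 188. 266. 214.]   side 0.9 [246. 205. 270. 222.]
  dish ['scene', 'side'] [0.5587 0.0034 0.    ] 0.871
  dish ['scene'] [0.5582 0.0043 0.    ] 0.903
  dish ['side'] [ 0.5601 -0.0011  0.    ] 0.847
   scene 0.9 [ 89. 244. 181. 319.]   side 0.72 [287. 142. 350. 173.]
  tray_blue ['scene', 'side'] [ 0.4831 -0.332   0.4353] 0.943
  tray_blue ['scene'] [ 0.4838 -0.3324  3.5781] 0.972
  tray_blue ['side'] [ 0.4831 -0.3309  2.0107] 0.918
   scene 0.96 [257. 101. 329. 138.]   side 0.98 [199. 270. 305. 352.]
  tray_yellow ['scene', 'side'] [ 0.4638  0.3123 -0.1132] 0.857
  tray_yellow ['scene'] [0.4658 0.3124 3.0383] 0.749
  tray_yellow ['side'] [0.4629 0.3121 3.0304] 0.968
```

```bash
cat > go.py <<'E'
import sys,numpy as np
from station import ctrl
from scipy.spatial.transform import Rotation as R
# go.py x y z closing_yaw : shift in tool axes and turn about tool z
x,y,z,yaw=map(float,sys.argv[1:])
o=ctrl.get_obs();r=R.from_rotvec(o["tool_rot"]);c=r.as_matrix()[:,1]
d=(yaw-np.arctan2(c[1],c[0])+np.pi/2)%np.pi-np.pi/2
# target: pointing straight down
tgt=R.from_euler('z',np.arctan2(c[1],c[0])+d)*R.from_matrix(np.array([[0,1,0],[1,0,0],[0,0,-1]]))
print("shift",np.round(r.inv().apply(np.array([x,y,z])-o["tool_pos"]),4),"rot",np.round((r.inv()*tgt).as_rotvec(),4),"q6",round(o["q"][5],2),"t",round(o["t"],2))
E
python3 - <<'E'
from loc import *
for n,cam,p in(("tray_blue","scene",(.4833,-.3322,.4355)),("tray_yellow","side",(.463,.3122,-.1122))):
    im=ctrl.get_image(cam);P=ctrl.camera_params(cam)
    for k in range(4):
        a=p[2]+k*np.pi/2;c,s=np.cos(a),np.sin(a);out=[]
        for bx,by in((-.035,.037),(-.035,-.037),(.037,0)):
            w=np.array([[p[0]+c*bx-s*by,p[1]+s*bx+c*by,.004]]);u,v=proj(w,P)[0].round().astype(int)
            out+=[np.round(w[0,:2],4).tolist(),im[v-1:v+2,u-1:u+2].mean((0,1)).round().tolist()]
        print(n,round(a,3),out)
E
python3 go.py .6632 -.1074 .1 0
```

```text
tray_blue 0.435 [[0.436, -0.3134], [27.0, 25.0, 25.0], [0.4672, -0.3805], [161.0, 159.0, 150.0], [0.5168, -0.3166], [25.0, 46.0, 130.0]]
tray_blue 2.006 [[0.4645, -0.3795], [162.0, 159.0, 151.0], [0.5316, -0.3483], [25.0, 46.0, 129.0], [0.4677, -0.2987], [24.0, 36.0, 89.0]]
tray_blue 3.577 [[0.5306, -0.351], [26.0, 47.0, 130.0], [0.4994, -0.2839], [31.0, 50.0, 130.0], [0.4498, -0.3478], [45.0, 57.0, 108.0]]
tray_blue 5.148 [[0.5021, -0.2849], [30.0, 51.0, 130.0], [0.435, -0.3161], [26.0, 24.0, 24.0], [0.4989, -0.3657], [70.0, 79.0, 121.0]]
tray_yellow -0.112 [[0.4324, 0.3529], [61.0, 56.0, 45.0], [0.4241, 0.2794], [163.0, 160.0, 149.0], [0.4998, 0.3081], [114.0, 94.0, 36.0]]
tray_yellow 1.459 [[0.4223, 0.2816], [163.0, 161.0, 149.0], [0.4958, 0.2733], [169.0, 145.0, 45.0], [0.4671, 0.349], [80.0, 67.0, 35.0]]
tray_yellow 3.029 [[0.4936, 0.2715], [169.0, 145.0, 46.0], [0.5019, 0.345], [113.0, 94.0, 41.0], [0.4262, 0.3163], [102.0, 86.0, 43.0]]
tray_yellow 4.6 [[0.5037, 0.3428], [113.0, 94.0, 41.0], [0.4302, 0.3511], [61.0, 56.0, 44.0], [0.4589, 0.2754], [135.0, 125.0, 89.0]]
shift [-0.1074  0.0382  0.1393] rot [-0. -0.  0.] q6 -0.12 t 1.5
```

jog_arm(plan=[0.06,-0.03,0.01,0.03,0,0,0,0.06,-0.06,0.02,0.06,0,0,0,0.06,-0.09,0.03,0.09,0,0,0,0.06,-0.1074,0.0382,0.12,0,0,0,0.06,-0.1074,0.0382,0.139,0,0,0,0.06,-0.1074,0.0382,0.139,0,0,0,0.06,-0.1074,0.0382,0.139,0,0,0], squeeze=30)

```text
t: 2.08
tool_pos: [0.6622, -0.1072, 0.0988]
tool_rot: [-2.22, -2.219, 0.002]
contact_force: [-0.1, -0.0, 1.4]
opening: 0.0598
grip_force: 0.0
```

```bash
python3 go.py .6632 -.1074 .022 0; python3 - <<'E'
from station import ctrl; import cv2
cv2.imwrite("pics/w1.png",ctrl.get_image("wrist")[:,:,::-1])
E
```

```text
shift [-0.0003  0.0013  0.0768] rot [-0.0032 -0.0011 -0.0004] q6 -0.27 t 2.08
```

View pics/w1.png

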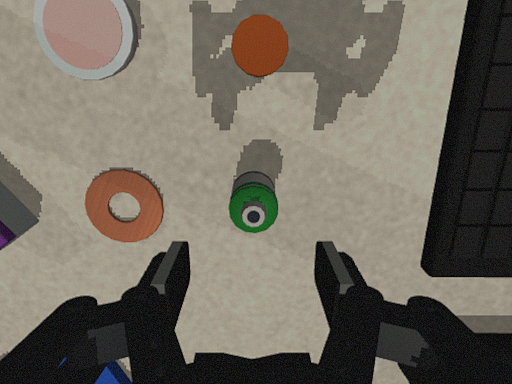

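The wrist view shows the green objective at (254,214), centred between the pads at about (178..327). Going down to grasp it.

jog_arm(plan=[0.06,0,0.001,0.03,0,0,0,0.06,0,0.001,0.055,0,0,0,0.06,0,0.001,0.07,0,0,0,0.06,0,0.001,0.0765,0,0,0,0.06,0,0.001,0.0765,0,0,0,0.02,0,0.001,0.0765,0,0,0,0.02,0,0.001,0.0765,0,0,0,0.02,0,0.001,0.0765,0,0,0,0.02,0,0.001,0.0765,0,0,0,0.02,0,0.001,0.0765,0,0,0,0.02,0,0.001,0.0765,0,0,0,0.02,0,0.001,0.0765,0,0,0], squeeze=40)

```text
t: 3.13
tool_pos: [0.6659, -0.1078, 0.0264]
tool_rot: [2.219, 2.219, 0.003]
contact_force: [-0.7, -0.1, 7.0]
opening: 0.0305
grip_force: 40.3
```

```bash
python3 go.py .436 -.3134 .14 0
```

```text
shift [-0.2057 -0.2295 -0.1143] rot [ 0.0039  0.0009 -0.    ] q6 -0.27 t 3.13
```

The grip closed a bit short (30.5 mm) with the tool pushed up, so the pads probably sit too near the shoulder. I'll open and regrasp lower.

jog_arm(plan=[0.06,0,0,0,0,0,0,0.06,0,0,0,0,0,0,0.06,0,0,0,0,0,0,0.06,0,0,0,0,0,0])

```text
t: 3.47
tool_pos: [0.6638, -0.1073, 0.0233]
tool_rot: [-2.221, -2.221, 0.001]
contact_force: [-0.2, -0.1, 0.2]
opening: 0.0598
grip_force: 0.0
```

```bash
python3 go.py .6632 -.1074 .014 0; python3 -c "
from loc import *
cv2.imwrite('pics/w2.png',ctrl.get_image('wrist')[:,:,::-1])
see(['obj_green'])"
```

```text
shift [-0.0001 -0.0006  0.0093] rot [-0.0008 -0.0002 -0.0001] q6 -0.27 t 3.47
   scene 0.44 [256. 246. 267. 264.]   side 0.47 [230. 169. 239. 190.]
  obj_green ['scene', 'side'] [ 0.6659 -0.1078  0.    ] 0.839
  obj_green ['scene'] [ 0.6657 -0.1087  0.    ] 0.777
  obj_green ['side'] [ 0.6651 -0.1055  0.    ] 0.914
```

View pics/w2.png

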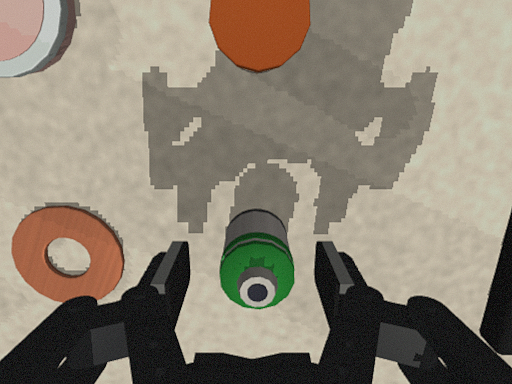

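Objective upright at (257,285), about 2 mm to +x. Lowering and regrasping.

jog_arm(plan=[0.06,0,0.0015,0.005,0,0,0,0.06,0,0.0015,0.01,0,0,0,0.06,0,0.0015,0.01,0,0,0,0.02,0,0.0015,0.01,0,0,0,0.02,0,0.0015,0.01,0,0,0,0.02,0,0.0015,0.01,0,0,0,0.02,0,0.0015,0.01,0,0,0,0.02,0,0.0015,0.01,0,0,0,0.02,0,0.0015,0.01,0,0,0,0.02,0,0.0015,0.01,0,0,0], squeeze=40)

```text
t: 4.55
tool_pos: [0.6657, -0.1074, 0.0139]
tool_rot: [2.221, 2.221, 0.0]
contact_force: [0.3, 0.6, -0.2]
opening: 0.031
grip_force: 39.6
```

```bash
python3 go.py .436 -.3134 .14 0
```

```text
shift [-0.206  -0.2297 -0.1261] rot [ 0.0001  0.     -0.    ] q6 -0.27 t 4.55
```

jog_arm(plan=[0.02,0,0,-0.02,0,0,0,0.02,0,0,-0.05,0,0,0,0.02,0,0,-0.085,0,0,0,0.02,-0.01,-0.01,-0.1,0,0,0,0.02,-0.03,-0.03,-0.1,0,0,0,0.02,-0.055,-0.06,-0.1,0,0,0,0.02,-0.08,-0.09,-0.1,0,0,0,0.02,-0.105,-0.117,-0.1,0,0,0,0.02,-0.13,-0.144,-0.1,0,0,0,0.02,-0.155,-0.172,-0.1,0,0,0,0.02,-0.18,-0.2,-0.1,0,0,0,0.02,-0.197,-0.22,-0.1,0,0,0,0.02,-0.206,-0.2297,-0.1,0,0,0,0.02,-0.206,-0.2297,-0.1,0,0,0,0.02,-0.206,-0.2297,-0.1,0,0,0])

```text
t: 5.8
tool_pos: [0.436, -0.3135, 0.1139]
tool_rot: [2.223, 2.22, 0.001]
contact_force: [0.2, 0.2, -0.8]
opening: 0.0311
grip_force: 39.9
```

```bash
python3 go.py .436 -.3134 .018 0;python3 - <<'E'
from station import ctrl; import cv2
cv2.imwrite("pics/s1.png",ctrl.get_image("scene")[:,:,::-1])
E
```

```text
shift [ 0.     -0.0001  0.0959] rot [ 0.0007 -0.0003 -0.0013] q6 -0.76 t 5.8
```

View pics/s1.png

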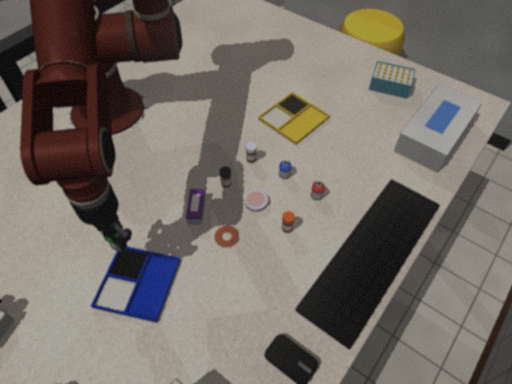

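The objective hangs over the black bay at about (125,250), and the yellow tray is now clear at (294,118). Lowering slowly.

jog_arm(plan=[0.02,0,0,0.03,0,0,0,0.02,0,0,0.06,0,0,0,0.02,0,0,0.08,0,0,0,0.02,0,0,0.09,0,0,0,0.02,0,0,0.0935,0,0,0,0.02,0,0,0.095,0,0,0,0.02,0,0,0.0955,0,0,0,0.02,0,0,0.0955,0,0,0,0.02,0,0,0.0955,0,0,0])

```text
t: 6.6
tool_pos: [0.437, -0.3142, 0.0199]
tool_rot: [2.219, 2.22, 0.0]
contact_force: [-1.0, -0.3, -0.6]
opening: 0.0311
grip_force: 39.9
```

```bash
python3 -c "
from loc import *
see(['tray_yellow','vial_white'])"
```

```text
   scene 0.66 [256.  92. 330. 144.]   side 0.8 [201. 269. 307. 350.]
  tray_yellow ['scene', 'side'] [ 0.4628  0.312  -0.1099] 0.952
  tray_yellow ['scene'] [0.4634 0.3102 3.0271] 0.954
  tray_yellow ['side'] [0.4619 0.3128 3.0223] 0.954
   scene 0.65 [283. 210. 296. 234.]   side 0.84 [282. 224. 294. 252.]
  vial_white ['scene', 'side'] [0.5636 0.0491 0.    ] 0.0
  vial_white ['scene'] [ 0.6667 -0.0125  0.    ] 0.917
  vial_white ['side'] [0.4618 0.1092 0.    ] 0.826
```

jog_arm(plan=[0.02,0,0,0,0,0,0,0.02,0,0,0.0005,0,0,0])

```text
t: 7.07
tool_pos: [0.436, -0.3135, 0.0179]
tool_rot: [2.221, 2.221, -0.0]
contact_force: [0.2, -0.3, -0.6]
opening: 0.0308
grip_force: 39.9
```

jog_arm(plan=[0.02,0,0,0.0007,0,0,0,0.02,0,0,0.0007,0,0,0])

```text
t: 7.23
tool_pos: [0.436, -0.3135, 0.0178]
tool_rot: [-2.221, -2.221, 0.0]
contact_force: [-1.7, 2.0, 5.8]
opening: 0.031
grip_force: 40.5
```

Contact made (about 6 N), so I release and retreat.

jog_arm(plan=[0.045,0,0,0,0,0,0,0.045,0,0,0,0,0,0,0.045,0,0,0,0,0,0,0.045,0,0,-0.01,0,0,0,0.045,0,0,-0.03,0,0,0,0.06,0,0,-0.06,0,0,0,0.06,0,0,-0.095,0,0,0,0.06,0,0,-0.1,0,0,0,0.06,0,0,-0.1,0,0,0])

```text
t: 7.98
tool_pos: [0.438, -0.3152, 0.1216]
tool_rot: [2.216, 2.216, 0.0]
contact_force: [0.8, -0.8, -1.1]
opening: 0.0602
grip_force: 0.0
```

```bash
python3 go.py .6663 -.0122 .032 0; python3 -c "
from loc import *
see(['obj_green'],z0={'obj_green':.004})"
```

```text
shift [0.3035 0.2278 0.0893] rot [0.0058 0.0056 0.0001] q6 -0.76 t 7.98
   scene 0.58 [116. 249. 134. 274.]   side 0.57 [328. 146. 339. 163.]
  obj_green ['scene', 'side'] [ 0.4359 -0.3133  0.    ] 0.872
  obj_green ['scene'] [ 0.438  -0.3136  0.    ] 0.845
  obj_green ['side'] [ 0.4359 -0.316   0.    ] 0.939
```

jog_arm(plan=[0.06,0.02,0.015,0,0,0,0,0.06,0.05,0.038,0,0,0,0,0.06,0.08,0.061,0,0,0,0,0.06,0.11,0.084,0,0,0,0,0.06,0.14,0.107,0,0,0,0,0.06,0.17,0.13,0,0,0,0,0.06,0.2,0.153,0,0,0,0,0.06,0.23,0.176,0,0,0,0,0.06,0.26,0.199,0.01,0,0,0,0.06,0.285,0.218,0.018,0,0,0,0.06,0.3012,0.2303,0.018,0,0,0,0.06,0.3012,0.2303,0.018,0,0,0,0.06,0.3012,0.2303,0.018,0,0,0])

```text
t: 9.27
tool_pos: [0.6653, -0.0112, 0.0967]
tool_rot: [-2.217, -2.222, 0.004]
contact_force: [-0.8, -0.3, 0.1]
opening: 0.06
grip_force: 0.0
```

```bash
python3 go.py .6663 -.0122 .032 0; python3 -c "
from loc import *
cv2.imwrite('pics/w3.png',ctrl.get_image('wrist')[:,:,::-1])"
```

```text
shift [-0.001   0.0012  0.0647] rot [-0.0039 -0.0001  0.0019] q6 -0.13 t 9.27
```

View pics/w3.png

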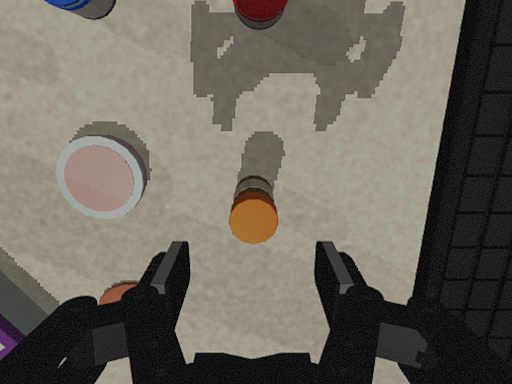

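Orange cap at (254,218), well centred between the pads.

jog_arm(plan=[0.06,0,0,0.03,0,0,0,0.06,0,0,0.055,0,0,0,0.06,0,0,0.066,0,0,0,0.06,0,0,0.067,0,0,0,0.06,0,0,0.067,0,0,0,0.06,0,0,0.067,0,0,0,0.02,0,0,0.067,0,0,0,0.02,0,0,0.067,0,0,0,0.02,0,0,0.067,0,0,0,0.02,0,0,0.067,0,0,0,0.02,0,0,0.067,0,0,0,0.02,0,0,0.067,0,0,0,0.02,0,0,0.067,0,0,0], squeeze=30)

```text
t: 10.4
tool_pos: [0.6673, -0.0123, 0.0339]
tool_rot: [2.22, 2.22, 0.002]
contact_force: [-1.0, -0.1, 6.3]
opening: 0.0286
grip_force: 29.5
```

```bash
python3 go.py .4672 -.3805 .12 0
```

```text
shift [-0.3682 -0.2    -0.0864] rot [0.0022 0.0005 0.0002] q6 -0.13 t 10.4
```

jog_arm(plan=[0.02,0,0,-0.01,0,0,0,0.02,0,0,-0.03,0,0,0,0.02,0,0,-0.065,0,0,0,0.02,-0.02,-0.011,-0.085,0,0,0,0.02,-0.05,-0.027,-0.085,0,0,0,0.02,-0.085,-0.046,-0.085,0,0,0,0.02,-0.12,-0.065,-0.085,0,0,0,0.02,-0.155,-0.084,-0.085,0,0,0,0.02,-0.19,-0.103,-0.085,0,0,0,0.02,-0.225,-0.122,-0.085,0,0,0,0.02,-0.26,-0.141,-0.085,0,0,0,0.02,-0.295,-0.16,-0.085,0,0,0,0.02,-0.325,-0.176,-0.085,0,0,0,0.02,-0.35,-0.19,-0.085,0,0,0,0.02,-0.368,-0.199,-0.085,0,0,0,0.02,-0.368,-0.199,-0.085,0,0,0,0.02,-0.368,-0.199,-0.085,0,0,0])

```text
t: 11.82
tool_pos: [0.4667, -0.3808, 0.1172]
tool_rot: [-2.224, -2.219, -0.001]
contact_force: [-0.6, 0.9, 0.5]
opening: 0.0285
grip_force: 29.7
```

```bash
python3 go.py .4672 -.3805 .038 0; python3 -c "
from loc import *
cv2.imwrite('pics/w4.png',ctrl.get_image('wrist')[:,:,::-1])"
```

```text
shift [0.0002 0.0005 0.0792] rot [ 0.0001 -0.0005 -0.0021] q6 -0.81 t 11.82
```

View pics/w4.png

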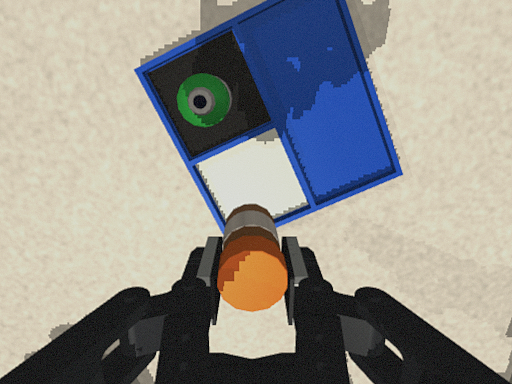

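The vial is held upright over the white bay at (250,190), with the green objective standing in its bay at (203,100). Lowering.

jog_arm(plan=[0.02,0,0,0.03,0,0,0,0.02,0,0,0.055,0,0,0,0.02,0,0,0.07,0,0,0,0.02,0,0,0.075,0,0,0,0.02,0,0,0.0765,0,0,0,0.02,0,0,0.0775,0,0,0,0.02,0,0,0.0775,0,0,0,0.02,0,0,0.0775,0,0,0])

```text
t: 12.53
tool_pos: [0.4683, -0.3808, 0.0413]
tool_rot: [2.219, 2.22, -0.0]
contact_force: [0.3, -1.2, -0.1]
opening: 0.0284
grip_force: 29.7
```

jog_arm(plan=[0.02,0,0,0,0,0,0,0.02,0,0,0.0007,0,0,0,0.02,0,0,0.0007,0,0,0])

```text
t: 12.78
tool_pos: [0.4675, -0.3804, 0.0394]
tool_rot: [2.221, 2.221, -0.0]
contact_force: [0.4, -0.3, -0.2]
opening: 0.0286
grip_force: 29.7
```

jog_arm(plan=[0.02,0,0,0.0007,0,0,0,0.02,0,0,0.0007,0,0,0])

```text
t: 12.95
tool_pos: [0.4672, -0.3802, 0.0381]
tool_rot: [-2.222, -2.221, -0.0]
contact_force: [0.1, 0.4, -0.7]
opening: 0.0285
grip_force: 29.7
```

jog_arm(plan=[0.02,0,0,0.0007,0,0,0,0.02,0,0,0.0007,0,0,0])

```text
t: 13.12
tool_pos: [0.4673, -0.3804, 0.038]
tool_rot: [2.221, 2.221, -0.0]
contact_force: [-1.6, 1.8, 3.8]
opening: 0.0284
grip_force: 30.0
```

jog_arm(plan=[0.045,0,0,0,0,0,0,0.045,0,0,0,0,0,0,0.045,0,0,0,0,0,0,0.045,0,0,-0.01,0,0,0,0.06,0,0,-0.03,0,0,0,0.06,0,0,-0.06,0,0,0,0.06,0,0,-0.08,0,0,0,0.06,0,0,-0.08,0,0,0,0.06,0,0,-0.08,0,0,0])

```text
t: 13.87
tool_pos: [0.4683, -0.3811, 0.12]
tool_rot: [2.218, 2.219, -0.0]
contact_force: [-0.9, -0.6, -0.2]
opening: 0.0601
grip_force: 0.0
```

```bash
python3 go.py .458 -.1085 .118 .606; python3 -c "
from loc import *
see(['vial_orange'],z0={'vial_orange':.004})"
```

```text
shift [ 0.2726 -0.0102  0.0011] rot [ 0.002   0.0038 -0.6059] q6 -0.81 t 13.87
   scene 0.63 [102. 284. 123. 298.]   side 0.59 [323. 135. 333. 153.]
  vial_orange ['scene', 'side'] [ 0.4667 -0.3799  0.    ] 0.655
  vial_orange ['scene'] [ 0.4685 -0.3803  0.    ] 0.618
  vial_orange ['side'] [ 0.4676 -0.3879  0.    ] 0.699
```

Units first: turns go in shares of 360 degrees. So -0.606 rad / 6.2832 = -0.0964.

jog_arm(plan=[0.06,0.02,-0.001,0,0,0,-0.0127,0.06,0.055,-0.002,0,0,0,-0.0286,0.06,0.09,-0.003,0,0,0,-0.0446,0.06,0.125,-0.004,0,0,0,-0.0605,0.06,0.16,-0.005,0,0,0,-0.0764,0.06,0.195,-0.007,0,0,0,-0.0907,0.06,0.23,-0.008,0,0,0,-0.0964,0.06,0.258,-0.009,0,0,0,-0.0964,0.06,0.2719,-0.0093,0,0,0,-0.0964,0.06,0.2719,-0.0093,0,0,0,-0.0964,0.06,0.2719,-0.0093,0,0,0,-0.0964,0.06,0.2719,-0.0093,0,0,0,-0.0964])

```text
t: 15.07
tool_pos: [0.4577, -0.1087, 0.1169]
tool_rot: [-1.457, -2.782, 0.001]
contact_force: [0.1, 0.4, -1.2]
opening: 0.0601
grip_force: 0.0
```

```bash
python3 go.py .458 -.1085 .018 .606; python3 -c "
from loc import *
cv2.imwrite('pics/w5.png',ctrl.get_image('wrist')[:,:,::-1])"
```

```text
shift [-0.      0.0004  0.0989] rot [-0.0009 -0.0006 -0.0002] q6 -1.0 t 15.07
```

View pics/w5.png

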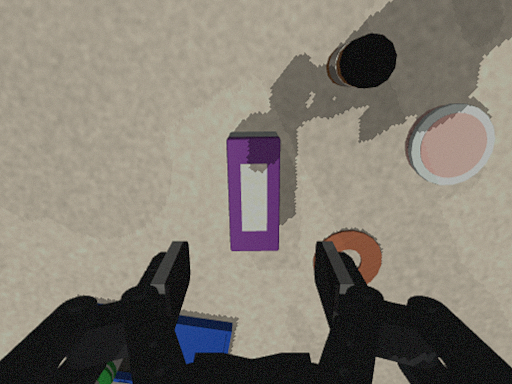

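The slide box is square to the jaws, centred at (254,194). Descending.

jog_arm(plan=[0.06,0,0,0.035,0,0,0,0.06,0,0,0.07,0,0,0,0.06,0,0,0.09,0,0,0,0.06,0,0,0.1,0,0,0,0.06,0,0,0.1,0,0,0,0.06,0,0,0.1,0,0,0,0.02,0,0,0.1,0,0,0,0.02,0,0,0.1,0,0,0,0.02,0,0,0.1,0,0,0,0.02,0,0,0.1,0,0,0,0.02,0,0,0.1,0,0,0,0.02,0,0,0.1,0,0,0,0.02,0,0,0.1,0,0,0], squeeze=40)

```text
t: 16.2
tool_pos: [0.4599, -0.1091, 0.0197]
tool_rot: [1.455, 2.779, 0.0]
contact_force: [0.3, -1.2, 7.2]
opening: 0.035
grip_force: 42.4
```

```bash
python3 go.py .5168 -.3166 .11 .436
```

```text
shift [-0.2033 -0.0712 -0.0896] rot [0.0024 0.0037 0.1702] q6 -1.0 t 16.2
```

Converted, 0.17 rad / 6.2832 = 0.0271.

jog_arm(plan=[0.02,0,0,-0.01,0,0,0,0.02,0,0,-0.03,0,0,0,0.02,0,0,-0.065,0,0,0,0.02,-0.02,-0.007,-0.09,0,0,0.0032,0.02,-0.05,-0.017,-0.09,0,0,0.008,0.02,-0.08,-0.028,-0.09,0,0,0.0127,0.02,-0.11,-0.038,-0.09,0,0,0.0175,0.02,-0.14,-0.049,-0.09,0,0,0.0223,0.02,-0.17,-0.06,-0.09,0,0,0.0271,0.02,-0.193,-0.067,-0.09,0,0,0.0271,0.02,-0.203,-0.071,-0.09,0,0,0.0271,0.02,-0.203,-0.071,-0.09,0,0,0.0271,0.02,-0.203,-0.071,-0.09,0,0,0.0271])

```text
t: 17.28
tool_pos: [0.5148, -0.3149, 0.1073]
tool_rot: [-1.688, -2.648, -0.001]
contact_force: [-0.7, 0.4, -1.0]
opening: 0.0357
grip_force: 41.6
```

```bash
python3 go.py .5168 -.3166 .0225 .436; python3 -c "
from loc import *
cv2.imwrite('pics/w6.png',ctrl.get_image('wrist')[:,:,::-1])"
```

```text
shift [-0.0026  0.0011  0.0848] rot [-0.0002 -0.0017 -0.0003] q6 -1.11 t 17.28
```

View pics/w6.png

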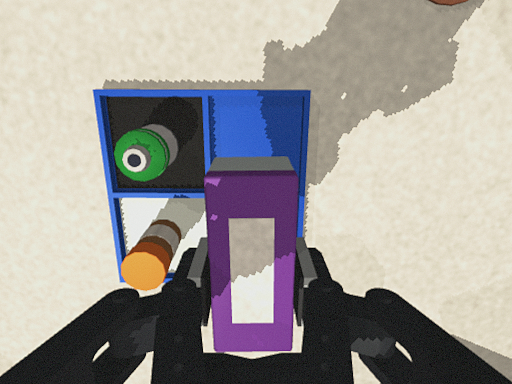

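Box and tray are parallel, both vials and the objective stand, and there's room for the fingers. Lowering.

jog_arm(plan=[0.02,-0.0015,0.001,0.03,0,0,0,0.02,-0.0015,0.001,0.06,0,0,0,0.02,-0.0015,0.001,0.075,0,0,0,0.02,-0.0015,0.001,0.081,0,0,0,0.02,-0.0015,0.001,0.083,0,0,0,0.02,-0.0015,0.001,0.084,0,0,0,0.02,-0.0015,0.001,0.084,0,0,0,0.02,-0.0015,0.001,0.084,0,0,0,0.02,-0.0015,0.001,0.084,0,0,0])

```text
t: 18.08
tool_pos: [0.5172, -0.3165, 0.0243]
tool_rot: [1.687, 2.649, -0.0]
contact_force: [-0.2, 0.7, -1.4]
opening: 0.0351
grip_force: 41.4
```

jog_arm(plan=[0.02,0,0,0.0007,0,0,0,0.02,0,0,0.0007,0,0,0])

```text
t: 18.25
tool_pos: [0.5172, -0.3168, 0.0237]
tool_rot: [1.688, 2.648, 0.0]
contact_force: [-1.4, 0.9, 2.0]
opening: 0.035
grip_force: 41.8
```

jog_arm(plan=[0.02,0,0,0.0007,0,0,0,0.02,0,0,0.0007,0,0,0])

```text
t: 18.42
tool_pos: [0.5172, -0.3167, 0.0236]
tool_rot: [1.688, 2.649, 0.0]
contact_force: [-2.8, 3.1, 7.8]
opening: 0.0353
grip_force: 42.5
```

Converted, 0.436 rad / 6.2832 = 0.0694.

jog_arm(plan=[0.046,0,0,0,0,0,0,0.046,0,0,0,0,0,0,0.046,0,0,0,0,0,0,0.046,0,0,-0.01,0,0,0,0.06,0,0,-0.035,0,0,0,0.06,0,0,-0.07,0,0,0.0159,0.06,0,0,-0.08,0,0,0.0318,0.06,0,0,-0.08,0,0,0.0477,0.06,0,0,-0.08,0,0,0.0637,0.06,0,0,-0.08,0,0,0.0694,0.06,0,0,-0.08,0,0,0.0694,0.06,0,0,-0.08,0,0,0.0694])

```text
t: 19.42
tool_pos: [0.5168, -0.3166, 0.1025]
tool_rot: [2.22, 2.222, 0.0]
contact_force: [-0.0, 0.2, 0.4]
opening: 0.0599
grip_force: 0.0
```

```bash
python3 go.py .6693 .1149 .1 0; python3 -c "
from loc import *
see(['slide_box'],z0={'slide_box':.004})"
```

```text
shift [0.4313 0.1529 0.0025] rot [0.0003 0.0002 0.0011] q6 -0.67 t 19.42
   scene 0.75 [138. 273. 165. 304.]   side 0.87 [298. 144. 312. 164.]
  slide_box ['scene', 'side'] [ 0.5162 -0.3179  2.0292] 0.783
  slide_box ['scene'] [ 0.5158 -0.3167  2.0579] 0.632
  slide_box ['side'] [ 0.5163 -0.3184  2.0295] 0.942
```

jog_arm(plan=[0.06,0.02,0.007,0,0,0,0,0.06,0.05,0.018,0,0,0,0,0.06,0.085,0.03,0,0,0,0,0.06,0.12,0.043,0,0,0,0,0.06,0.155,0.055,0,0,0,0,0.06,0.19,0.067,0,0,0,0,0.06,0.225,0.08,0,0,0,0,0.06,0.26,0.092,0,0,0,0,0.06,0.295,0.105,0,0,0,0,0.06,0.33,0.117,0,0,0,0,0.06,0.365,0.129,0,0,0,0,0.06,0.4,0.142,0,0,0,0,0.06,0.42,0.149,0,0,0,0,0.06,0.4313,0.1529,0,0,0,0,0.06,0.4313,0.1529,0,0,0,0,0.06,0.4313,0.1529,0,0,0,0,0.06,0.4313,0.1529,0,0,0,0])

```text
t: 21.03
tool_pos: [0.6693, 0.1134, 0.1018]
tool_rot: [-2.223, -2.22, 0.001]
contact_force: [0.0, -0.4, -0.7]
opening: 0.0596
grip_force: 0.0
```

```bash
python3 go.py .6693 .1149 .014 0; python3 -c "
from loc import *
cv2.imwrite('pics/w7.png',ctrl.get_image('wrist')[:,:,::-1])"
```

```text
shift [0.0016 0.0001 0.0878] rot [-0.0007  0.0006 -0.0011] q6 0.06 t 21.03
```

View pics/w7.png

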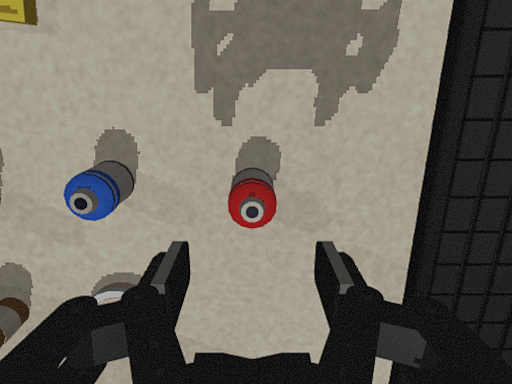

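Red objective centred at (252,208), and the blue one at (88,198) is well clear of the left finger.

jog_arm(plan=[0.06,0.001,0,0.03,0,0,0,0.06,0.001,0,0.06,0,0,0,0.06,0.001,0,0.08,0,0,0,0.06,0.001,0,0.088,0,0,0,0.06,0.001,0,0.088,0,0,0,0.06,0.001,0,0.088,0,0,0,0.02,0.001,0,0.088,0,0,0,0.02,0.001,0,0.088,0,0,0,0.02,0.001,0,0.088,0,0,0,0.02,0.001,0,0.088,0,0,0,0.02,0.001,0,0.088,0,0,0,0.02,0.001,0,0.088,0,0,0,0.02,0.001,0,0.088,0,0,0,0.02,0.001,0,0.088,0,0,0], squeeze=40)

```text
t: 22.25
tool_pos: [0.6714, 0.1158, 0.0167]
tool_rot: [2.219, 2.22, 0.004]
contact_force: [-0.9, -0.9, 6.1]
opening: 0.031
grip_force: 40.4
```

```bash
python3 go.py .4322 .3527 .114 0
```

```text
shift [ 0.2369 -0.2388 -0.0983] rot [0.0038 0.0001 0.0002] q6 0.06 t 22.25
```

jog_arm(plan=[0.02,0,0,-0.01,0,0,0,0.02,0,0,-0.03,0,0,0,0.02,0,0,-0.065,0,0,0,0.02,0.01,-0.01,-0.1,0,0,0,0.02,0.03,-0.03,-0.1,0,0,0,0.02,0.055,-0.055,-0.1,0,0,0,0.02,0.08,-0.08,-0.1,0,0,0,0.02,0.105,-0.105,-0.1,0,0,0,0.02,0.13,-0.13,-0.1,0,0,0,0.02,0.155,-0.155,-0.1,0,0,0,0.02,0.18,-0.18,-0.1,0,0,0,0.02,0.205,-0.205,-0.1,0,0,0,0.02,0.225,-0.225,-0.1,0,0,0,0.02,0.238,-0.237,-0.1,0,0,0,0.02,0.238,-0.237,-0.1,0,0,0,0.02,0.238,-0.237,-0.1,0,0,0,0.02,0.238,-0.237,-0.1,0,0,0])

```text
t: 23.67
tool_pos: [0.433, 0.3534, 0.1143]
tool_rot: [2.221, 2.221, 0.0]
contact_force: [-0.5, -0.5, -2.5]
opening: 0.0312
grip_force: 39.9
```

```bash
python3 go.py .4322 .3527 .0185 0; python3 -c "
from loc import *
cv2.imwrite('pics/w8.png',ctrl.get_image('wrist')[:,:,::-1])"
```

```text
shift [-0.0007 -0.0008  0.0958] rot [ 0.0004  0.0003 -0.    ] q6 0.55 t 23.67
```

View pics/w8.png

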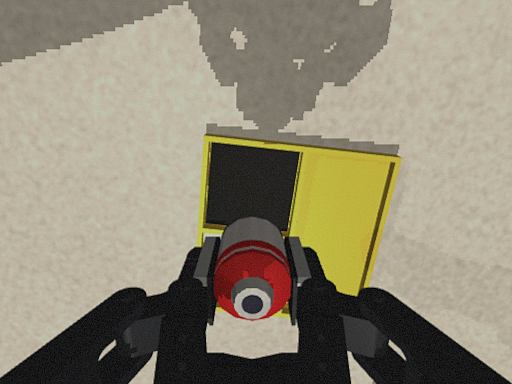

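The red objective is held over the black bay, centred at about (253,188). Lowering.

jog_arm(plan=[0.02,0,0,0.03,0,0,0,0.02,0,0,0.06,0,0,0,0.02,0,0,0.08,0,0,0,0.02,0,0,0.09,0,0,0,0.02,0,0,0.093,0,0,0,0.02,0,0,0.0945,0,0,0,0.02,0,0,0.0945,0,0,0,0.02,0,0,0.0945,0,0,0,0.02,0,0,0.0945,0,0,0])

```text
t: 24.47
tool_pos: [0.4338, 0.3538, 0.0204]
tool_rot: [2.222, 2.22, 0.003]
contact_force: [0.7, 0.4, -0.1]
opening: 0.031
grip_force: 40.4
```

jog_arm(plan=[0.02,0,0,0.0007,0,0,0,0.02,0,0,0.0007,0,0,0])

```text
t: 24.63
tool_pos: [0.4338, 0.3538, 0.0203]
tool_rot: [2.221, 2.221, 0.002]
contact_force: [-1.2, -1.7, 4.3]
opening: 0.0306
grip_force: 40.9
```

jog_arm(plan=[0.042,0,0,0,0,0,0,0.042,0,0,0,0,0,0,0.042,0,0,0,0,0,0,0.042,0,0,-0.01,0,0,0,0.045,0,0,-0.03,0,0,0,0.06,0,0,-0.06,0,0,0,0.06,0,0,-0.08,0,0,0,0.06,0,0,-0.08,0,0,0,0.06,0,0,-0.08,0,0,0])

```text
t: 25.38
tool_pos: [0.4338, 0.3545, 0.1012]
tool_rot: [2.221, 2.221, 0.006]
contact_force: [-0.6, 0.1, -1.3]
opening: 0.0602
grip_force: 0.0
```

```bash
python3 go.py .4617 .1068 .1 0; python3 -c "
from loc import *
see(['obj_red','vial_white'],z0={'obj_red':.004})"
```

```text
shift [-0.2477  0.0279  0.0007] rot [ 0.0034 -0.0022  0.0002] q6 0.55 t 25.38
   scene 0.61 [290.  92. 299. 110.]   side 0.92 [255. 307. 272. 335.]
  obj_red ['scene', 'side'] [0.4341 0.3528 0.    ] 0.917
  obj_red ['scene'] [0.4334 0.3527 0.    ] 0.906
  obj_red ['side'] [0.4341 0.3529 0.    ] 0.939
   scene 0.47 [247. 142. 257. 164.]
  vial_white ['scene'] [0.4612 0.109  0.    ] 0.877
```

jog_arm(plan=[0.06,-0.02,0.002,0,0,0,0,0.06,-0.05,0.005,0,0,0,0,0.06,-0.085,0.009,0,0,0,0,0.06,-0.12,0.013,0,0,0,0,0.06,-0.155,0.017,0,0,0,0,0.06,-0.19,0.021,0,0,0,0,0.06,-0.22,0.025,0,0,0,0,0.06,-0.24,0.027,0,0,0,0,0.06,-0.2465,0.0278,0,0,0,0,0.06,-0.2465,0.0278,0,0,0,0,0.06,-0.2465,0.0278,0,0,0,0,0.06,-0.2465,0.0278,0,0,0,0])

```text
t: 26.68
tool_pos: [0.4602, 0.1082, 0.0986]
tool_rot: [-2.22, -2.222, 0.0]
contact_force: [0.4, 0.6, 0.3]
opening: 0.06
grip_force: 0.0
```

```bash
python3 go.py .4616 .1075 .033 0; python3 -c "
from loc import *
cv2.imwrite('pics/w9.png',ctrl.get_image('wrist')[:,:,::-1])"
```

```text
shift [-0.0008  0.0014  0.0656] rot [-0.0007 -0.0004  0.001 ] q6 0.07 t 26.68
```

View pics/w9.png

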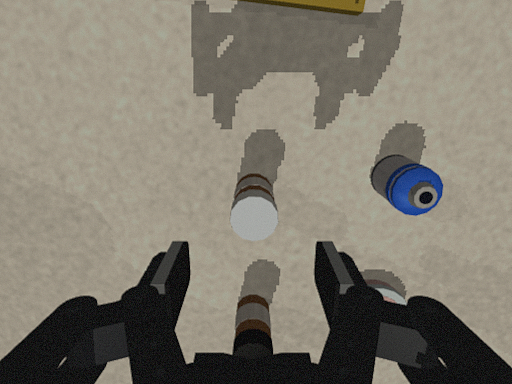

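White cap at (253,215), centred; blue objective and black vial are clear. Grasping.

jog_arm(plan=[0.06,0,0.001,0.03,0,0,0,0.06,0,0.001,0.055,0,0,0,0.06,0,0.001,0.065,0,0,0,0.06,0,0.001,0.066,0,0,0,0.06,0,0.001,0.066,0,0,0,0.06,0,0.001,0.066,0,0,0,0.02,0,0.001,0.066,0,0,0,0.02,0,0.001,0.066,0,0,0,0.02,0,0.001,0.066,0,0,0,0.02,0,0.001,0.066,0,0,0,0.02,0,0.001,0.066,0,0,0,0.02,0,0.001,0.066,0,0,0,0.02,0,0.001,0.066,0,0,0,0.02,0,0.001,0.066,0,0,0], squeeze=30)

```text
t: 27.9
tool_pos: [0.4625, 0.1074, 0.0343]
tool_rot: [2.221, 2.22, 0.002]
contact_force: [-1.9, 0.3, 6.7]
opening: 0.029
grip_force: 29.5
```

```bash
python3 go.py .4239 .2792 .118 0
```

```text
shift [ 0.1719 -0.0385 -0.0838] rot [ 0.0019 -0.0003 -0.0001] q6 0.07 t 27.9
```

jog_arm(plan=[0.02,0,0,-0.01,0,0,0,0.02,0,0,-0.03,0,0,0,0.02,0,0,-0.065,0,0,0,0.02,0.01,-0.002,-0.085,0,0,0,0.02,0.035,-0.008,-0.085,0,0,0,0.02,0.065,-0.015,-0.085,0,0,0,0.02,0.095,-0.022,-0.085,0,0,0,0.02,0.125,-0.028,-0.085,0,0,0,0.02,0.15,-0.034,-0.085,0,0,0,0.02,0.165,-0.037,-0.085,0,0,0,0.02,0.1717,-0.038,-0.085,0,0,0,0.02,0.1717,-0.038,-0.085,0,0,0,0.02,0.1717,-0.038,-0.085,0,0,0,0.02,0.1717,-0.038,-0.085,0,0,0])

```text
t: 29.07
tool_pos: [0.4237, 0.2781, 0.1179]
tool_rot: [2.222, 2.22, -0.001]
contact_force: [-0.3, -0.8, 0.3]
opening: 0.0287
grip_force: 29.7
```

```bash
python3 go.py .4239 .2792 .038 0; python3 -c "
from loc import *
cv2.imwrite('pics/w10.png',ctrl.get_image('wrist')[:,:,::-1])"
```

```text
shift [0.0012 0.0002 0.0799] rot [-0.0001  0.0006 -0.001 ] q6 0.44 t 29.07
```

View pics/w10.png

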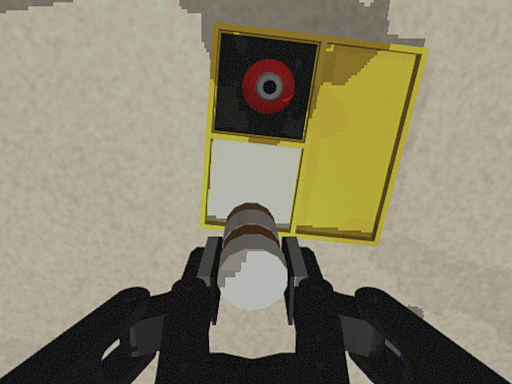

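The vial is upright over the white bay at (255,185), and the red objective stands in its bay at (269,85). Lowering.

jog_arm(plan=[0.02,0.001,0,0.03,0,0,0,0.02,0.001,0,0.055,0,0,0,0.02,0.001,0,0.07,0,0,0,0.02,0.001,0,0.076,0,0,0,0.02,0.001,0,0.078,0,0,0,0.02,0.001,0,0.0785,0,0,0,0.02,0.001,0,0.0785,0,0,0,0.02,0.001,0,0.0785,0,0,0,0.02,0.001,0,0.0785,0,0,0])

```text
t: 29.87
tool_pos: [0.4244, 0.2803, 0.0406]
tool_rot: [2.221, 2.221, 0.003]
contact_force: [0.6, -0.3, -0.3]
opening: 0.0282
grip_force: 29.8
```

jog_arm(plan=[0.02,0,0,0.0007,0,0,0,0.02,0,0,0.0007,0,0,0])

```text
t: 30.03
tool_pos: [0.4238, 0.2801, 0.0391]
tool_rot: [2.221, 2.221, 0.001]
contact_force: [-0.4, 0.3, -0.8]
opening: 0.0285
grip_force: 29.8
```

jog_arm(plan=[0.02,0,0,0.0005,0,0,0,0.02,0,0,0.0005,0,0,0])

```text
t: 30.2
tool_pos: [0.4236, 0.2801, 0.0384]
tool_rot: [2.221, 2.221, 0.001]
contact_force: [-0.1, 0.1, -0.7]
opening: 0.0282
grip_force: 29.9
```

jog_arm(plan=[0.02,0,0,0.0006,0,0,0,0.02,0,0,0.0006,0,0,0])

```text
t: 30.37
tool_pos: [0.4237, 0.2802, 0.0383]
tool_rot: [-2.221, -2.221, -0.0]
contact_force: [-1.7, -0.2, 5.0]
opening: 0.0286
grip_force: 30.1
```

jog_arm(plan=[0.044,0,0,0,0,0,0,0.044,0,0,0,0,0,0,0.044,0,0,0,0,0,0,0.044,0,0,-0.01,0,0,0,0.06,0,0,-0.03,0,0,0,0.06,0,0,-0.065,0,0,0,0.06,0,0,-0.1,0,0,0,0.06,0,0,-0.14,0,0,0,0.06,-0.04,0,-0.16,0,0,0,0.06,-0.08,0,-0.18,0,0,0,0.06,-0.12,0,-0.18,0,0,0,0.06,-0.16,0,-0.18,0,0,0,0.06,-0.2,0,-0.18,0,0,0,0.06,-0.2,0,-0.18,0,0,0,0.06,-0.2,0,-0.18,0,0,0])

```text
t: 31.62
tool_pos: [0.4236, 0.078, 0.2184]
tool_rot: [2.227, 2.215, 0.002]
contact_force: [0.6, -0.3, 0.3]
opening: 0.0596
grip_force: 0.0
```

```bash
python3 -c "
from loc import *
see(['vial_white','obj_red','obj_green','vial_orange','slide_box'],z0=dict.fromkeys(M,.004));see(['obj_blue','vial_black','dish'])
a=[ctrl.get_image(c)[:,:,::-1] for c in('scene','side')]
cv2.imwrite('pics/end.png',np.vstack([cv2.resize(np.hstack([a[0][70:340,80:340],a[1][125:375,180:440][:250]] if 0 else [a[0][70:340,80:340],a[1][110:380,180:360]]),(800,490))]))"
```

```text
   scene 0.75 [273. 100. 282. 119.]   side 0.88 [273. 276. 289. 308.]
  vial_white ['scene', 'side'] [0.4229 0.2797 0.    ] 0.866
  vial_white ['scene'] [0.4223 0.2805 0.    ] 0.882
  vial_white ['side'] [0.4229 0.2796 0.    ] 0.849
   scene 0.54 [ 90. 246. 181. 321.]   side 0.81 [253. 308. 272. 334.]
  obj_red ['scene', 'side'] [0.467  0.0064 0.    ] 0.0
  obj_red ['scene'] [ 0.481  -0.3509  0.    ] 0.101
  obj_red ['side'] [0.4336 0.3545 0.    ] 0.951
   side 0.66 [330. 150. 336. 167.]
  obj_green ['side'] [ 0.4377 -0.3139  0.    ] 0.562
   scene 0.83 [102. 278. 120. 299.]   side 0.38 [292. 144. 349. 169.]
  vial_orange ['scene', 'side'] [ 0.4653 -0.2609  0.    ] 0.142
  vial_orange ['scene'] [ 0.4667 -0.3788  0.    ] 0.848
  vial_orange ['side'] [ 0.4651 -0.2608  0.    ] 0.283
   scene 0.8 [134. 260. 166. 304.]   side 0.73 [298. 144. 313. 164.]
  slide_box ['scene', 'side'] [ 0.5149 -0.3149  2.034 ] 0.925
  slide_box ['scene'] [ 0.5151 -0.3149  2.012 ] 0.955
  slide_box ['side'] [ 0.5152 -0.3166  2.0365] 0.9
   scene 0.62 [277. 159. 294. 177.]   side 0.87 [232. 223. 246. 246.]
  obj_blue ['scene', 'side'] [0.5643 0.1199 0.    ] 0.932
  obj_blue ['scene'] [0.5647 0.1194 0.    ] 0.939
  obj_blue ['side'] [0.5639 0.121  0.    ] 0.933
   scene 0.6 [222. 169. 233. 186.]   side 0.85 [292. 199. 304. 225.]
  vial_black ['scene', 'side'] [0.4604 0.0019 0.    ] 0.843
  vial_black ['scene'] [0.46   0.0024 0.    ] 0.795
  vial_black ['side'] [0.4605 0.0016 0.    ] 0.894
   scene 0.68 [243. 187. 267. 215.]   side 0.82 [246. 202. 271. 222.]
  dish ['scene', 'side'] [0.559  0.0021 0.    ] 0.906
  dish ['scene'] [0.558  0.0031 0.    ] 0.93
  dish ['side'] [0.5616 0.0017 0.    ] 0.937
```

View pics/end.png

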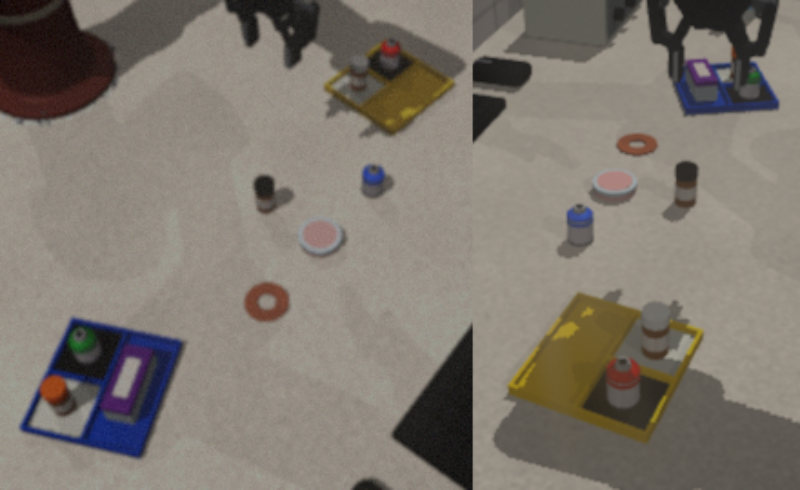

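The final picture shows all five items standing or lying in their bays (blue tray (105,385), yellow tray (390,85)). The blue objective, black vial and dish have not moved, and the gripper is clear. Handing in.

```bash
python3 -c "
from station import ctrl
print(ctrl.finish_job())"
```

```text
the job is handed in; nothing more can be done
None
```

Both kits are made up and handed in after about 32 s of robot time. All five items are set down in their bays, and the blue-ringed objective, black-capped vial and dish were left where they stood.

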